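# Take the sprung fuse cap out of the bench supply

## Task

Put the bench supply on standby by pressing its round dome key just until it clicks, and no further. Then open the bayonet fuse holder on its sloping panel: push the cap down against its spring, without forcing it, twist it anticlockwise until it comes free, draw it out and set it down gently, not dropped, in the clear open box. Leave everything else on the bench where it stands.

Things in the scene. Friction and masses are not known exactly. Their poses are not given: they have to be found in the camera images.
- supply: bench power supply, fixed, white wedge 160 x 200 x 127 mm, yawed up to 0.25 rad; its whole top is a flat panel sloping up at 30 deg away from the robot. Origin: centre of underside; x level to the back, y to the left, z up. In these axes the panel's outward normal is (-0.5, 0, 0.866), up-slope (0.866, 0, 0.5), panel centre (0, 0, 0.081). Besides key and fuse holder all fittings are flush.
- fuse_mouth (a point): on the axis of the fuse holder, at the top rim of its round collar (53 mm outside, rim 8 mm out of the panel), in the panel's right half. Axes level, as the supply's; the holder's axis is the panel normal. Two opposite slots in the collar let the cap's lugs out; over 100 N between cap and holder (ramming it, or twisting hard against the catch) counts as forcing it.
- fuse_seat (a point): on the holder's axis 6.5 mm outside fuse_mouth, where the locked cap's origin sits; axes level, as the supply's. Pushing the cap in meets a spring (6 N at first, 10 N at the bottom). The lugs clear the catch 4 mm in; the flange meets the collar 6.5 mm in. Kept at least 4.5 mm in, it turns 80 deg anticlockwise (seen onto the panel; 7 deg play, solid stop) to the slots, then pops up 10 mm.
- fuse_cap: loose black fuse cap, 50 g, 71 mm long, locked in the holder at the start. Origin: centre of its flange's underside; z is its axis, out of the holder; x lies along its grip bar. Flange: disc 42 mm across, z 0 to 5 mm, with room beside the bar for fingertips to push on. Locked, the bar's x points 40 deg clockwise of up-slope, looking onto the panel.
- cap_grip (a point): middle of the cap's grip bar, 16 mm above the cap's origin along its axis; axes as the cap's. Bar: 34 mm long (x), 12 mm thick (y), from z = 5 to 27 mm over the cap's origin.
- cap_foot (a point): lower end of the cap, 44 mm below the cap's origin; axes as the cap's. Below the flange: stem 22 mm across to z = -36 mm, steel fuse end 10 mm across to -44 mm, two steel lugs along +x and -x out to 18 mm radius, z = -22.5 to -16.5 mm (cap's frame). The foot is clear of the collar 38 mm above the locked position; draw straight along the axis.
- standby_key (a joint): travel of the standby key along the inward panel normal, m: 0 at rest, 0.007 at its hard stop. A sprung dome: the force rises to about 4.5 N at 1.5 mm, drops (the click) to about 2 N at 3.5 mm, then climbs to 5.5 N at 5 mm and more. It has clicked at 2.2 mm; it must never go past 5 mm. It springs back.
- key_top (a point): centre of the top of the standby key, a round grey key 24 mm across that stands 9 mm out of the panel in its left half, the only raised key; moves with the key; axes level, as the supply's. It is pressed along the panel normal.
- clear_box: loose clear acrylic box, open on top, 100 x 160 x 50 mm outside, walls and floor 3 mm, 0.2 kg. Origin: centre of the underside; x across its short side, y along its long side, z up. It stands left or right of the supply.
- carton_orange: closed carton 86 x 57 x 70 mm on the other side of the supply; origin: centre of underside; bystander, leave alone
- amber_bottle: small brown bottle 33 mm across, 68 mm high; origin: centre of underside; bystander, leave alone
- petri: closed round dish 91 mm across, 16 mm high, lying at the front right; origin: centre of underside; bystander, leave alone
- marker_blue: marker pen 132 mm long, 13 mm thick, lying at the front left; origin: middle of underside, y along it; bystander, leave alone
There are look-alikes about, which are no part of the job. Leave any purple look-alike of the fuse_cap alone. Leave any yellow look-alike of the clear_box alone.

How it is judged (in metres and radians):
On the way, in this order (a step that is already met when the one before it is completed fails the run):
1. the standby key is pressed past its click (2.2 mm), the cap still in place (value of joint standby_key above 0.0022 m and distance between fuse_cap and fuse_mouth below 0.009 m), for 0.02 s.
2. the cap is pushed in past its catch (its flange within 3 mm of the collar) (distance between fuse_cap and fuse_mouth below 0.003 m), for 0.05 s.
3. the cap is drawn out of the holder (distance between fuse_cap and fuse_mouth above 0.05 m), for 0.05 s.
At the end, for the whole second after the job is handed in: The cap lies at rest in the clear box (its flange centre between the box walls and less than 60 mm above the box's underside), and the box stands level (x of fuse_cap in the frame of clear_box between -0.048 and 0.048 m and y of fuse_cap in the frame of clear_box between -0.078 and 0.078 m and z of fuse_cap in the frame of clear_box below 0.06 m and angle between clear_box's own z axis and vertical below 0.1 rad and linear speed of fuse_cap below 0.03 m/s); the robot touches nothing.
It fails at once if the standby key is pushed past 5 mm (value of joint standby_key above 0.005 m).
It fails at once if the cap is forced: more than 100 N between it and the supply (rammed, or twisted hard against the catch) (contact force between fuse_cap and supply above 100 N).
It fails at once if the cap is dropped or thrown (faster than 1.2 m/s) (linear speed of fuse_cap above 1.2 m/s).
It fails at once if the clear box or a bystander is moved by more than 30 mm (distance of any of clear_box, carton_orange, amber_bottle, petri, marker_blue from where it was at the start of the episode above 0.03 m).
It also fails if it takes over 58 s, if anything falls off the work surface, if the arm or the gripper's body presses on something with over 40 N, if the wrist force passes 120 N, or if a joint passes its speed limit or range.

## Robot

A 7-joint arm with a two-finger parallel gripper is mounted at the origin on a cart in front of the work surface, level with it; the furniture and walls round the work are solid. World frame = base frame: x ahead of the robot, y to its left, z up, the work surface at z = 0. Lengths are in mm, angles in degrees, forces in N, time in s.
With the tool pointing down it reaches from about 425 to 1025 mm from the base axis. Payload 9.4 kg.
Tool frame: the origin (TCP) lies midway between the tips of the shut fingers; the grasp point (between the pads) lies 19 mm behind it; y points along the fingers, z is the direction in which the jaws open and shut, and the axes are right-handed (so a half turn about y gives the same grasp; the last joint's range is limited). The gripper opens to 93 mm and grips with 3 to 60 N. Pads are 15 mm wide; open, the fingers measure 128 mm over their backs; the gripper's body (75 mm by 188 mm) begins 65 mm behind the grasp point.
Start: joints at [-77.561, 34.337, -0.143, 91.639, 0.103, 54.024, -4.572], TCP at [209.958, 693.932, 218.618] pointing down, gripper open.
Joint ranges: [-147.43, 147.43], [-19.82, 112.94], [-74.19, 73.91], [6.32, 146.72], [-59.91, 239.91], [6.04, 106.73], [-150.56, 150.56]. Speed limits (degrees/s): [127.2, 127.2, 172.46, 172.46, 180, 180, 180].

## Interface

Orientations are given as [roll, pitch, yaw] about the fixed x, y, z axes, in that order (R = Rz(yaw) Ry(pitch) Rx(roll)).
In Python, from bench import * gives the robot as it stands.
- The arm moves only by the tool servo_tool, never from a script. Its argument "moves" is one flat list of numbers, 7 for each row, row after row: the finger opening in mm, from 0 to 93, then the shift along the tool's x, y, z in mm, then the turn, a rotation vector about the tool's x, y, z in degrees. In form: [gripper, tx, ty, tz, ax, ay, az, gripper, tx, ty, tz, ax, ay, az, ...]. A call has 1 to 20 rows; each row is the pose to reach, as a shift and turn from the pose commanded when the call began, along the tool's axes at that moment; what a row does not reach only later rows make up. A row lasts 1/10 s, in which the tool goes at most 50 mm and 8.59 degrees, less where a joint would pass 70% of its speed; a pose out of reach is approached as far as the arm can. A call with a gripper value outside its range is refused whole. The fingers move at their own pace and stop on an object; the grip force is fixed at half the most. Time passes only in rows, so rows that repeat a pose let the fingers close. It gives the time, the measured TCP pose, the force and the opening at its end, in the units of the state.
- read_state(): the state, without advancing time (a new reading comes with each control period).
- snapshot(name): name is "side" or "top" or "wrist"; returns a dict with "img" (384x512x3 uint8, blue, green, red), "z_map" (384x512 float32, mm along the optical axis (not along the pixel's ray), 0 where there is no reading), "mtx" (3x3 intrinsics, pixels), "k1" (the pictures are not rectified: a ray, as slopes to the right and down, at radius r is drawn at 1 + k1 r^2 times it, then the intrinsics apply), "xyz" and "attitude" of the camera in the world; the wrist camera has in their place "hand_eye" (4x4, takes a point from camera to tool coordinates, whose origin is the TCP and whose axes are the tool frame's). Camera axes: x right, y up, looking along -z (the intrinsics and any distortion apply to the point x, -y, -z); pixel columns grow to the right and rows downward; lengths in mm; the calibration is good to about 2 mm. A picture is of the moment at which its call begins: read the wrist's pose just before it.
- close_job(): hands the job in, once; it reports no verdict.
The state is a dict: "clock": time; "joint_positions": joint angles; "joint_vel": joint speeds; "joint_efforts": joint torques, N m; "position": TCP position; "ee_rot": TCP orientation; "wrist_force": force on the tool from outside, world axes, zero at the start; "moment": the same for the moment, N m; "width": finger opening in mm.
Only numpy, scipy, OpenCV 4.12 (cv2) and the standard library are available. Lean on these libraries where they do the work, as an engineer would, in place of code of your own. Each camera call takes 0.05 s, during which the arm holds its last target.

## Working session

There is one attempt and no reset: what is moved stays moved. The work goes in short steps, Python scripts to look and compute and a tool call to move; the robot and the scene stay as the last step left them, time stands still between calls to the robot, and variables do not carry over. Pictures are saved under pics/ and viewed, and the job is handed in when it is done.

Besides the shell and the picture viewer there is one more tool, called as name(argument=value, ...) on one line, values as JSON. servo_tool: Moves the arm, as the interface text tells. Its arguments: {"type":"object","properties":{"moves":{"type":"array"}},"required":["moves"]}

```bash
ls; mkdir -p pics; python3 - <<'E'
from bench import *
import cv2,numpy as np
s=read_state();print({k:np.round(v,3).tolist() for k,v in s.items()})
for n in ["side","top","wrist"]:
    d=snapshot(n);cv2.imwrite(f"pics/{n}0.png",d["img"]);np.savez(f"{n}0.npz",**d)
    print(n,{k:np.round(v,3).tolist() for k,v in d.items() if k not in("img","z_map")},(d["z_map"]>0).mean())
E
```

```text
pics
{'clock': 0.0, 'joint_positions': [-77.563, 34.384, -0.146, 91.678, 0.104, 54.024, -4.57], 'joint_vel': [0.049, 0.05, 0.001, 0.089, 0.077, 0.068, -0.02], 'joint_efforts': [-0.0, -76.508, 1.498, -25.236, -0.052, 0.017, 0.0], 'position': [209.818, 693.494, 217.785], 'ee_rot': [-90.085, -0.009, -16.826], 'wrist_force': [-0.062, -0.314, 0.209], 'moment': [0.016, 0.039, -0.001], 'width': 93.155}
side {'mtx': [[407.751, 0.0, 261.463], [0.0, 407.751, 191.105], [0.0, 0.0, 1.0]], 'k1': -0.043, 'xyz': [245.353, -965.841, 636.841], 'attitude': [62.844, 1.476, -14.435]} 0.99591064453125
top {'mtx': [[360.139, 0.0, 262.213], [0.0, 360.139, 195.999], [0.0, 0.0, 1.0]], 'k1': -0.056, 'xyz': [304.325, 88.17, 1515.021], 'attitude': [8.295, 0.007, -89.492]} 0.996307373046875
wrist {'mtx': [[280.588, 0.0, 255.077], [0.0, 280.588, 190.783], [0.0, 0.0, 1.0]], 'k1': -0.069, 'hand_eye': [[0.0, -0.971, -0.24, -65.828], [0.001, 0.24, -0.971, -166.398], [1.0, 0.0, 0.001, -0.147], [0.0, 0.0, 0.0, 1.0]]} 0.941070556640625
```

View pics/side0.png

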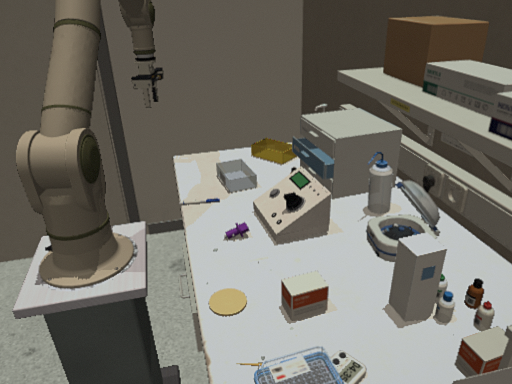

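View pics/top0.png

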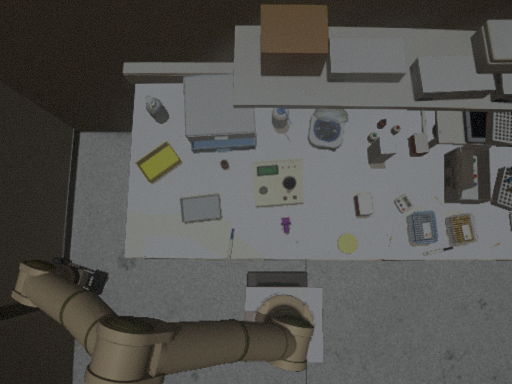

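View pics/wrist0.png

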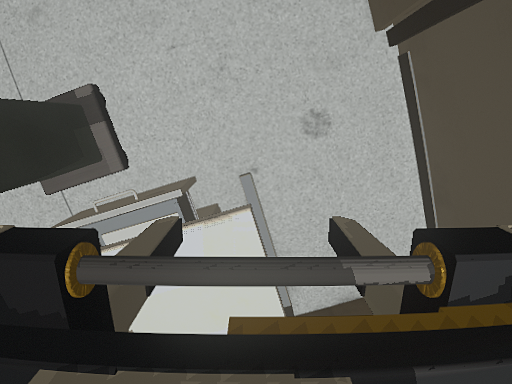

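```bash
cat > h.py <<'E'
import numpy as np,cv2
from scipy.spatial.transform import Rotation as R
def eul(e): return R.from_euler('xyz',e,degrees=True).as_matrix()
def slopes(d,uv):
    uv=np.asarray(uv,float).reshape(-1,1,2)
    D=np.array([float(d['k1']),0,0,0,0])
    return cv2.undistortPointsIter(uv,d['mtx'],D,None,None,(3,100,1e-10)).reshape(-1,2)
def campose(d,st=None):
    if 'xyz' in d: return eul(d['attitude']),np.asarray(d['xyz'])
    T=np.asarray(d['hand_eye']);Rt=eul(st['ee_rot']);
    return Rt@T[:3,:3],Rt@T[:3,3]+np.asarray(st['position'])
def rays(d,uv,st=None):
    s=slopes(d,uv);Rc,c=campose(d,st)
    return c,(np.c_[s[:,0],-s[:,1],-np.ones(len(s))])@Rc.T
def cloud(d,st=None):
    z=d['z_map'];v,u=np.mgrid[:z.shape[0],:z.shape[1]]
    c,r=rays(d,np.c_[u.ravel(),v.ravel()],st)
    return (c+r*z.reshape(-1,1)).reshape(z.shape+(3,))
def onplane(d,uv,n,p0,st=None):
    c,r=rays(d,uv,st);n=np.asarray(n,float);return c+r*(((p0-c)@n)/(r@n))[:,None]
def project(d,P,st=None):
    Rc,c=campose(d,st);q=(np.asarray(P,float).reshape(-1,3)-c)@Rc
    s=np.c_[q[:,0],-q[:,1]]/-q[:,2:];r2=(s**2).sum(1,keepdims=True)
    s=s*(1+d['k1']*r2);return s*[d['mtx'][0,0],d['mtx'][1,1]]+d['mtx'][:2,2]
E
python3 - <<'E'
from h import *
t=dict(np.load('top0.npz'));s=dict(np.load('side0.npz'))
for n,d in(('top',t),('side',s)):
    C=cloud(d);np.save(n+'C.npy',C)
    for uv in ([(200,230),(277,203),(290,165),(201,208),(159,161),(286,225),(224,164),(348,243),(364,204)] if n=='top' else [(290,200),(200,220),(237,178),(237,230),(305,300),(228,302)]):
        print(n,uv,C[uv[1],uv[0]].round(1))
cv2.imwrite('pics/topcrop.png',cv2.resize(t['img'][120:260,140:320],None,fx=4.4,fy=4.2,interpolation=cv2.INTER_CUBIC))
cv2.imwrite('pics/sidecrop.png',cv2.resize(s['img'][130:250,170:340],None,fx=4.7,fy=4.7,interpolation=cv2.INTER_CUBIC))
E
```

```text
top (200, 230) [378.6 350.8  -1.7]
top (277, 203) [490.5  29.   41.9]
top (290, 165) [635.2 -19.7 110.6]
top (201, 208) [471.3 349.    1.8]
top (159, 161) [675.9 540.8  -5.6]
top (286, 225) [400.7  -8.6  33.9]
top (224, 164) [647.8 249.1  64.7]
top (348, 243) [ 329.4 -269.8    4. ]
top (364, 204) [ 485.3 -322.2   73.9]
side (290, 200) [555.3 -22.6  99.2]
side (200, 220) [313.  112.5  -1.1]
side (237, 178) [461.2 265.2  49.8]
side (237, 230) [402.9 -18.6  26.8]
side (305, 300) [ 479.3 -358.6   49.4]
side (228, 302) [ 330.  -272.5    6.1]
```

View pics/topcrop.png

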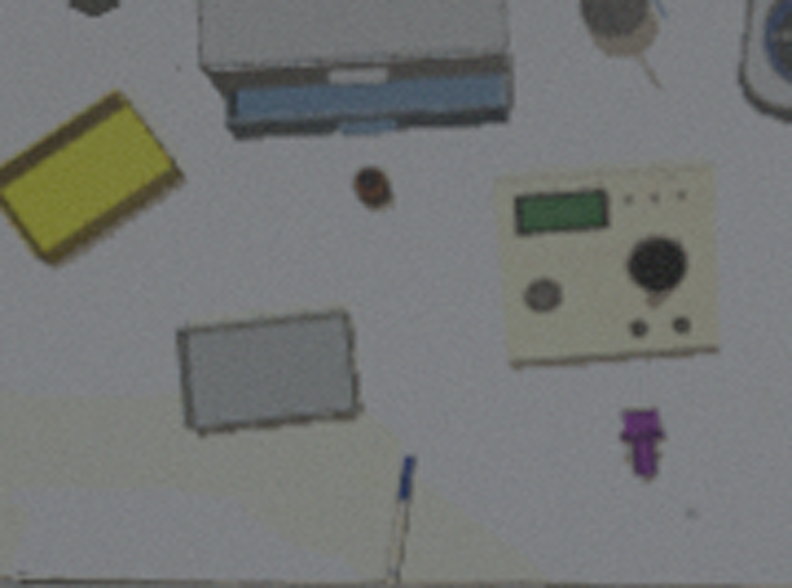

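View pics/sidecrop.png

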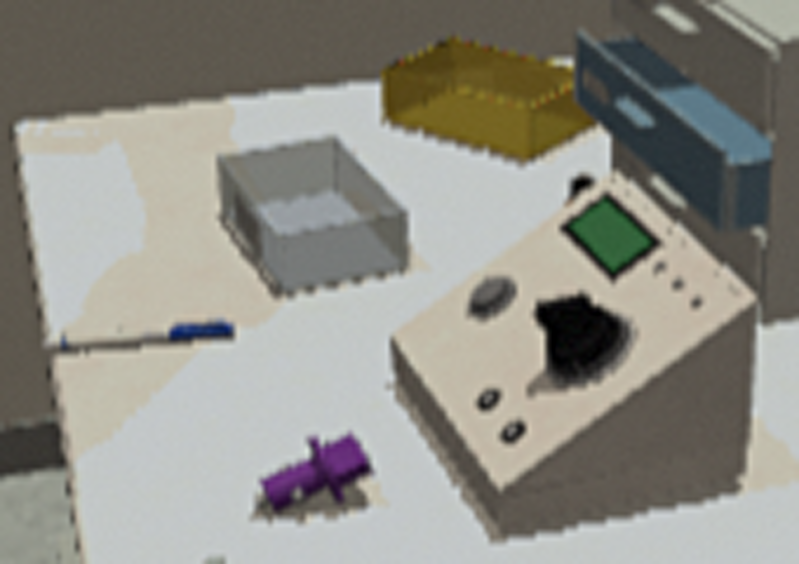

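```bash
cat > m.py <<'E'
from h import *
t=dict(np.load('top0.npz'));s=dict(np.load('side0.npz'))
def fit(n):
    C=np.load(n+'C.npy');P=C.reshape(-1,3);m=(abs(P[:,0]-570)<110)&(abs(P[:,1]-15)<140)&(P[:,2]>20)&(P[:,2]<150)
    Q=P[m]
    th0=0
    for it in range(20):
        # outlier robust plane
        A=np.c_[Q[:,:2],np.ones(len(Q))]
        if it==0: w=np.linalg.lstsq(A,Q[:,2],rcond=None)[0]
        r=Q[:,2]-A@w; k=abs(r-np.median(r))<max(5,30-3*it)
        w=np.linalg.lstsq(A[k],Q[k,2],rcond=None)[0]
    nn=np.array([-w[0],-w[1],1]);nn/=np.linalg.norm(nn)
    r=Q[:,2]-A@w;
    I=Q[abs(r)<6]
    rect=cv2.minAreaRect(I[:,:2].astype(np.float32))
    print(n,'normal',nn,'tilt',np.degrees(np.arccos(nn[2])),'yaw',np.degrees(np.arctan2(-nn[1],-nn[0])),'res',r[k].std(),k.sum(),'rect',rect)
    c=np.r_[rect[0],1]@w;print('z at centre',c)
fit('top');fit('side')
# box
for n in('top','side'):
    C=np.load(n+'C.npy');P=C.reshape(-1,3)
    m=(abs(P[:,0]-470)<90)&(abs(P[:,1]-300)<110)&(P[:,2]>25)&(P[:,2]<60)
    print(n,'box',cv2.minAreaRect(P[m][:,:2].astype(np.float32)),m.sum(),np.percentile(P[m][:,2],[5,50,95]))
E
python3 m.py
```

```text
top normal [-0.50908535 -0.04248123  0.85966706] tilt 30.720779044700457 yaw 4.770063148383901 res 2.49633496135965 1639 rect ((568.1687622070312, 26.271759033203125), (158.41085815429688, 200.33895874023438), 4.934401988983154)
z at centre 81.0705617458334
side normal [-0.49999338 -0.04491534  0.86486371] tilt 30.132854173071042 yaw 5.133208497813032 res 1.787594159999195 2392 rect ((567.6048583984375, 26.0107421875), (163.20030212402344, 207.71524047851562), 4.572271347045898)
z at centre 79.76982719727945
top box ((471.4199523925781, 339.59478759765625), (100.76860046386719, 147.05763244628906), 5.462106704711914) 112 [28.53081114 46.86148219 53.19073594]
side box ((471.7968444824219, 338.8446044921875), (102.16850280761719, 155.352783203125), 7.712455749511719) 336 [26.8881158  39.06353486 49.33201798]
```

```bash
cat >> h.py <<'E'
YAW=4.85; SC=np.array([568,26.2,0.])
Rs=eul([0,0,YAW]); N=Rs@[-.5,0,.866025]; UP=Rs@[.866025,0,.5]; LF=Rs@[0,1,0]; PC=SC+[0,0,81]
def Rpan(a): # tool x = up-slope turned a deg anticlockwise seen onto panel
    x=np.cos(np.radians(a))*UP+np.sin(np.radians(a))*LF; y=-N
    return np.c_[x,y,np.cross(x,y)]
def rel(st,Rg,p):
    R0=eul(st['ee_rot']);return (R0.T@(np.asarray(p)-st['position'])).round(2),R.from_matrix(R0.T@Rg).as_rotvec(degrees=True).round(2)
E
python3 - <<'E'
from h import *
from bench import *
st=read_state()
t=dict(np.load('top0.npz'));s=dict(np.load('side0.npz'))
p=lambda d,uv,h:onplane(d,uv,N,PC+h*N)
loc=lambda P:np.c_[(P-PC)@UP,(P-PC)@LF,(P-PC)@N].round(1)
print('key',loc(p(t,[(263.4,190.2)],9)),loc(p(s,[(170+492/4.7,130+297/4.7)],9)))
print('cap',loc(p(t,[(289.5,183.1)],30)))
print(rel(st,Rpan(0),PC+150*N),PC+150*N)
E
```

```text
key [[-23.8  61.8   9. ]] [[-24.8  47.5   9. ]]
cap [[  5.9 -43.1  30. ]]
(array([ 466.34,    7.77, -562.8 ]), array([  5.74, -21.16, -29.64])) [493.26854072  19.85894384 210.90375   ]
```

servo_tool(moves=[60,466,8,-563,5.7,-21.2,-29.6,60,466,8,-563,5.7,-21.2,-29.6,60,466,8,-563,5.7,-21.2,-29.6,60,466,8,-563,5.7,-21.2,-29.6,60,466,8,-563,5.7,-21.2,-29.6,60,466,8,-563,5.7,-21.2,-29.6,60,466,8,-563,5.7,-21.2,-29.6,60,466,8,-563,5.7,-21.2,-29.6,60,466,8,-563,5.7,-21.2,-29.6,60,466,8,-563,5.7,-21.2,-29.6,60,466,8,-563,5.7,-21.2,-29.6,60,466,8,-563,5.7,-21.2,-29.6,60,466,8,-563,5.7,-21.2,-29.6,60,466,8,-563,5.7,-21.2,-29.6,60,466,8,-563,5.7,-21.2,-29.6,60,466,8,-563,5.7,-21.2,-29.6,60,466,8,-563,5.7,-21.2,-29.6,60,466,8,-563,5.7,-21.2,-29.6])

```text
clock: 1.95
position: [482.1, 53.5, 210.0]
ee_rot: [-89.9, -30.0, 4.9]
wrist_force: [0.3, 1.2, -0.0]
width: 60.2
```

```bash
python3 - <<'E'
from h import *
from bench import *
st=read_state();print({k:np.round(v,2).tolist() for k,v in st.items() if k!='joint_efforts'})
d=snapshot('wrist');np.savez('w1.npz',**d);np.save('w1s.npy',np.r_[st['position'],st['ee_rot']])
cv2.imwrite('pics/w1.png',cv2.resize(d['img'],None,fx=1.5,fy=1.5))
E
```

```text
{'clock': 1.95, 'joint_positions': [-15.07, 12.99, -2.68, 144.98, 137.04, 10.01, -58.32], 'joint_vel': [88.73, 3.42, -36.41, -9.66, 74.0, -13.05, -22.15], 'position': [482.09, 53.51, 209.96], 'ee_rot': [-89.92, -29.98, 4.88], 'wrist_force': [0.33, 1.22, -0.04], 'moment': [0.01, 0.47, 0.01], 'width': 60.16}
```

View pics/w1.png

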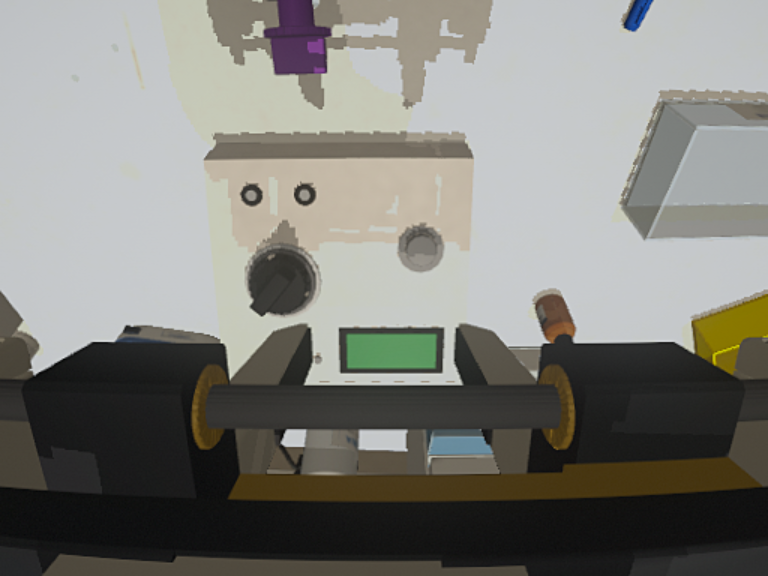

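```bash
python3 - <<'E'
from h import *
from bench import *
st=read_state()
print(rel(st,Rpan(0),PC+100*N),PC+100*N)
# current target is at PC+150N
E
```

```text
(array([  6.54,  53.27, -26.03]), array([ 0.36, -0.56,  0.08])) [518.17902714  21.97262923 167.6025    ]
```

servo_tool(moves=[60,5,50,-20,0,0,0,60,5,50,-20,0,0,0,60,5,50,-20,0,0,0,60,5,50,-20,0,0,0])

```text
clock: 2.4
position: [512.0, 37.2, 168.7]
ee_rot: [-89.9, -29.9, 4.8]
wrist_force: [0.1, -0.4, -0.1]
width: 60.1
```

```bash
python3 - <<'E'
from h import *
from bench import *
st=read_state();print({k:np.round(v,2).tolist() for k,v in st.items() if k!='joint_efforts'})
d=snapshot('wrist');np.savez('w1.npz',**d);np.save('w1s.npy',np.r_[st['position'],st['ee_rot']])
cv2.imwrite('pics/w2.png',cv2.resize(d['img'],None,fx=1.5,fy=1.5))
st2=read_state();print(st2['position'],st2['joint_vel'])
E
```

```text
{'clock': 2.4, 'joint_positions': [-3.46, 20.6, -12.7, 144.04, 146.59, 16.53, -64.65], 'joint_vel': [-1.71, -1.41, 0.49, 0.34, 0.08, -0.1, 0.03], 'position': [511.98, 37.17, 168.73], 'ee_rot': [-89.93, -29.87, 4.83], 'wrist_force': [0.13, -0.39, -0.11], 'moment': [0.01, 0.51, 0.07], 'width': 60.09}
[511.99863391  37.58548345 169.230833  ] [-0.96231939 -0.98128473  0.06160702  0.02327677  0.28738634  0.20046158
 -0.29186973]
```

View pics/w2.png

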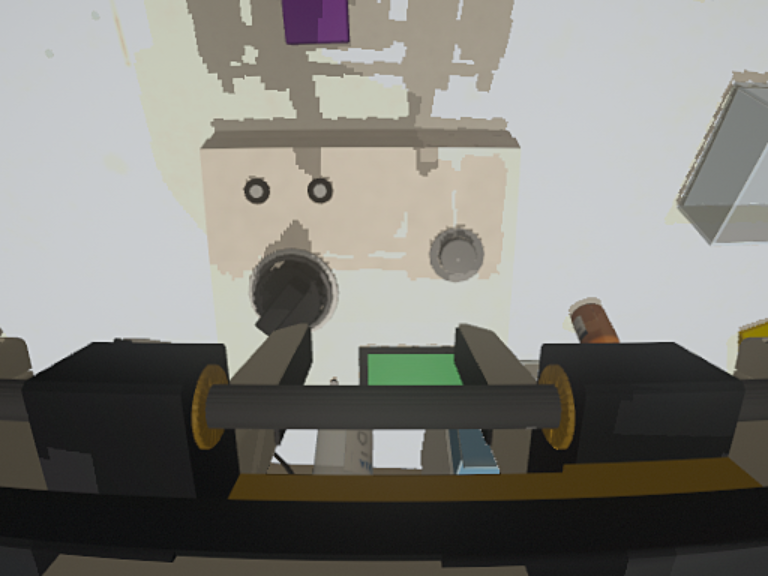

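```bash
python3 - <<'E'
from h import *
d=dict(np.load('w1.npz'));a=np.load('w1s.npy');st=dict(position=a[:3],ee_rot=a[3:])
C=cloud(d,st);L=np.stack([(C-PC)@UP,(C-PC)@LF,(C-PC)@N],-1);np.save('L.npy',L)
sub=L[100:215:1,140:340].reshape(-1,3);sub=sub[(abs(sub[:,2])<5)]
A=np.c_[sub[:,:2],np.ones(len(sub))];w=np.linalg.lstsq(A,sub[:,2],rcond=None)[0];print('panel tilt err deg',np.degrees(w[:2]),'h',w[2],(sub[:,2]-A@w).std())
for (u,v) in [(304,168),(190,190),(215,105),(200,205)]: print((u,v),L[v,u].round(1))
# panel left/right edge and lower edge at mid rows
for v in (120,150): 
    r=L[v];k=np.where(abs(r[:,2])<5)[0];k=k[(k>100)&(k<370)];print(v,k.min(),k.max(),L[v,k.min()].round(1),L[v,k.max()].round(1))
for u in (170,240,320):
    r=L[:200,u];k=np.where(abs(r[:,2])<3)[0];print(u,k.min(),r[k.min()].round(1))
# heights map crop
h=np.clip((L[...,2]+5)*5,0,255).astype(np.uint8)[90:240,120:370]
cv2.imwrite('pics/hc.png',cv2.resize(cv2.vconcat([cv2.resize(d['img'][90:240,120:370],None,fx=3,fy=3,interpolation=cv2.INTER_CUBIC)]),None,fx=1,fy=1))
cv2.imwrite('pics/hm.png',cv2.resize(h,None,fx=3,fy=3,interpolation=cv2.INTER_NEAREST))
E
```

```text
panel tilt err deg [ 8.91253203e-05 -9.29637104e-02] h -0.053683972484381566 0.934901900249119
(304, 168) [-27.1  61.5   8. ]
(190, 190) [-13.4 -39.8  39.7]
(215, 105) [-84.9 -21.8   0.8]
(200, 205) [  6.1 -36.2  18.8]
120 135 345 [-72.1 -99.1  -1.2] [-71.7 100.4  -1. ]
150 137 343 [-43.7 -99.1   0.1] [-4.340e+01  1.001e+02 -1.000e-01]
170 10 [-166.6  -59.2    2.6]
240 9 [-166.3    2.2    2.8]
320 7 [-168.5   71.9    2.8]
```

View pics/hc.png

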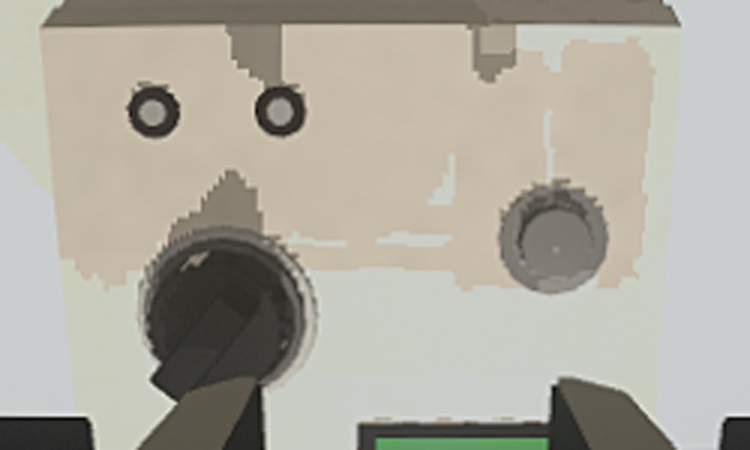

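View pics/hm.png

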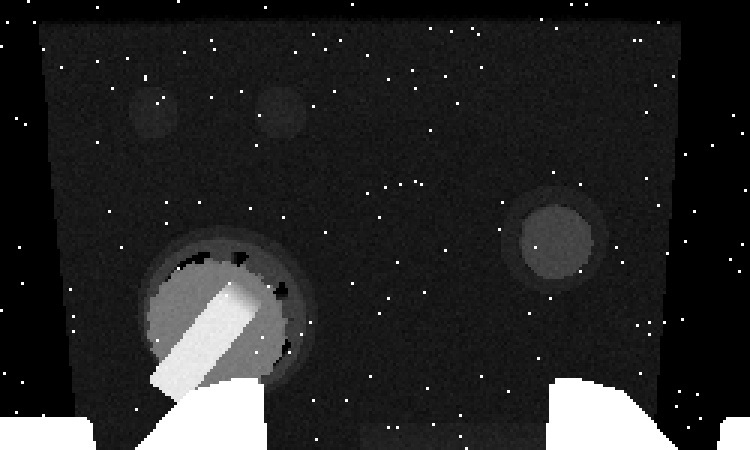

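```bash
python3 - <<'E'
from h import *
L=np.load('L.npy')
def reg(u0,u1,v0,v1,h0,h1):
    Q=L[v0:v1,u0:u1].reshape(-1,3);return Q[(Q[:,2]>h0)&(Q[:,2]<h1)]
k=reg(280,330,145,195,6,12)
print('key',len(k),np.median(k,0),cv2.minEnclosingCircle(k[:,:2].astype(np.float32)),cv2.minAreaRect(k[:,:2].astype(np.float32)),k[:,:2].mean(0))
f=reg(165,225,170,225,15,24);print('flange',len(f),np.median(f[:,2]),cv2.minEnclosingCircle(f[:,:2].astype(np.float32)))
c=reg(165,225,160,200,5.5,12)
# outer circle of collar: points at max radius per angle
print('collar',len(c),np.median(c[:,2]),cv2.minEnclosingCircle(c[:,:2].astype(np.float32)))
b=reg(168,210,180,225,36,48);print('bar',len(b),np.median(b[:,2]),cv2.minAreaRect(b[:,:2].astype(np.float32)))
E
```

```text
key 456 [-25.19560234  62.27333494   8.56954903] ((-24.795791625976562, 62.20188903808594), 11.746026039123535) ((-24.969242095947266, 62.17948532104492), (22.7047061920166, 21.907943725585938), 45.6627311706543) [-24.94752966  62.36433255]
flange 1011 19.212339846652686 ((0.3499598205089569, -44.03061294555664), 21.883041381835938)
collar 406 7.3034343299753015 ((-0.3669426441192627, -43.813194274902344), 26.40039825439453)
bar 546 41.15624620365841 ((0.36943817138671875, -43.749568939208984), (12.016940116882324, 34.164039611816406), 49.96904754638672)
```

```bash
cat >> h.py <<'E'
def P(u,l,h): return PC+u*UP+l*LF+h*N
def locp(p): p=np.asarray(p)-PC; return np.round([p@UP,p@LF,p@N],2)
KEY=(-25,62.3); CAP=(0,-43.8)
E
python3 - <<'E'
from h import *
from bench import *
st=read_state();print(locp(st['position']),rel(st,Rpan(0),P(*KEY,25)))
E
```

```text
[ -3.38  16.08 103.83] (array([-21.5 ,  78.92,  46.12]), array([-0.08,  0.03, -0.07]))
```

servo_tool(moves=[0,-21.5,20,46,0,0,0,0,-21.5,60,46,0,0,0,0,-21.5,79,46,0,0,0,0,-21.5,79,46,0,0,0,0,-21.5,79,46,0,0,0,0,-21.5,79,46,0,0,0,0,-21.5,79,46,0,0,0,0,-21.5,79,46,0,0,0])

```text
clock: 3.25
position: [529.6, 84.7, 91.1]
ee_rot: [-89.9, -30.1, 4.8]
wrist_force: [0.2, 0.3, 0.8]
width: 1.8
```

```bash
cat > look.py <<'E'
import sys
from h import *
from bench import *
st=read_state();print({k:np.round(v,2).tolist() for k,v in st.items() if k!='joint_efforts'});print('loc',locp(st['position']),'F along N',np.dot(st['wrist_force'],N).round(2))
if len(sys.argv)>1:
    d=snapshot('wrist');np.savez('w.npz',**d);np.save('ws.npy',np.r_[st['position'],st['ee_rot']])
    cv2.imwrite('pics/%s.png'%sys.argv[1],cv2.resize(d['img'],None,fx=1.5,fy=1.5))
E
python3 look.py w3
```

```text
{'clock': 3.25, 'joint_positions': [-7.48, 33.26, -17.65, 144.84, 145.96, 31.4, -70.5], 'joint_vel': [0.17, 0.6, -0.17, -0.17, 0.13, 0.1, 0.07], 'position': [529.59, 84.71, 91.1], 'ee_rot': [-89.93, -30.06, 4.84], 'wrist_force': [0.23, 0.25, 0.78], 'moment': [-0.04, 0.46, 0.01], 'width': 1.75}
loc [-23.81  61.55  25.41] F along N 0.55
```

View pics/w3.png

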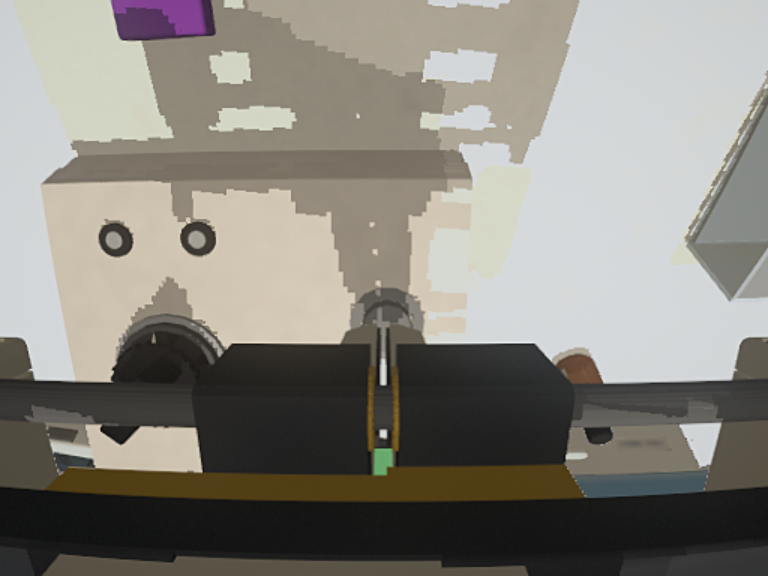

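servo_tool(moves=[0,-1,6,0.7,0,0,0,0,-1,12,0.7,0,0,0,0,-1,12,0.7,0,0,0,0,-1,12,0.7,0,0,0])

```text
clock: 3.7
position: [534.4, 86.0, 78.5]
ee_rot: [-89.9, -29.9, 4.8]
wrist_force: [-0.7, 0.2, 0.1]
width: 0.5
```

```bash
python3 look.py
```

```text
{'clock': 3.7, 'joint_positions': [-7.23, 35.2, -17.98, 144.48, 146.6, 32.82, -70.9], 'joint_vel': [-0.09, -0.45, 0.0, 0.19, -0.0, -0.05, 0.03], 'position': [534.43, 86.02, 78.46], 'ee_rot': [-89.92, -29.91, 4.85], 'wrist_force': [-0.73, 0.17, 0.06], 'moment': [-0.01, 0.45, -0.03], 'width': 0.5}
loc [-25.85  62.44  12.  ] F along N 0.4
```

servo_tool(moves=[0,0,2,0,0,0,0,0,0,2,0,0,0,0,0,0,2,0,0,0,0])

```text
clock: 4.0
position: [535.5, 86.2, 77.3]
ee_rot: [-89.9, -30.0, 4.9]
wrist_force: [-0.5, -0.3, -0.2]
width: 0.4
```

```bash
python3 look.py
```

```text
{'clock': 4.0, 'joint_positions': [-7.19, 35.41, -18.01, 144.41, 146.71, 33.01, -70.95], 'joint_vel': [0.05, -0.1, 0.01, -0.02, 0.02, -0.04, 0.05], 'position': [535.51, 86.19, 77.25], 'ee_rot': [-89.92, -29.96, 4.86], 'wrist_force': [-0.52, -0.34, -0.18], 'moment': [0.02, 0.47, -0.02], 'width': 0.41}
loc [-25.52  62.52  10.41] F along N 0.12
```

servo_tool(moves=[0,0,0.8,0,0,0,0,0,0,0.8,0,0,0,0,0,0,0.8,0,0,0,0])

```text
clock: 4.3
position: [535.9, 86.2, 76.6]
ee_rot: [-89.9, -30.0, 4.9]
wrist_force: [-0.5, -0.1, 0.0]
width: 0.4
```

```bash
python3 look.py
```

```text
{'clock': 4.3, 'joint_positions': [-7.17, 35.51, -18.03, 144.38, 146.75, 33.09, -70.96], 'joint_vel': [0.1, -0.14, -0.01, -0.03, 0.11, -0.04, 0.02], 'position': [535.95, 86.24, 76.63], 'ee_rot': [-89.92, -29.97, 4.86], 'wrist_force': [-0.55, -0.13, 0.02], 'moment': [0.03, 0.47, 0.05], 'width': 0.45}
loc [-25.45  62.53   9.64] F along N 0.29
```

servo_tool(moves=[0,0,0.5,0,0,0,0,0,0,0.5,0,0,0,0,0,0,0.5,0,0,0,0])

```text
clock: 4.6
position: [536.2, 86.3, 76.2]
ee_rot: [-89.9, -30.0, 4.9]
wrist_force: [-0.1, 0.6, 0.1]
width: 0.5
```

```bash
python3 look.py
```

```text
{'clock': 4.6, 'joint_positions': [-7.16, 35.59, -18.04, 144.36, 146.78, 33.14, -70.97], 'joint_vel': [-0.06, 0.08, -0.08, -0.08, 0.01, -0.04, -0.04], 'position': [536.21, 86.28, 76.17], 'ee_rot': [-89.92, -29.97, 4.86], 'wrist_force': [-0.13, 0.6, 0.09], 'moment': [-0.07, 0.5, 0.06], 'width': 0.52}
loc [-25.45  62.56   9.12] F along N 0.12
```

servo_tool(moves=[0,0,0.5,0,0,0,0,0,0,0.5,0,0,0,0,0,0,0.5,0,0,0,0])

```text
clock: 4.9
position: [536.4, 86.3, 75.8]
ee_rot: [-89.9, -30.0, 4.9]
wrist_force: [-1.0, -0.2, 1.2]
width: 0.6
```

```bash
python3 look.py|tail -1
```

```text
loc [-25.45  62.56   8.67] F along N 1.49
```

servo_tool(moves=[0,0,0.5,0,0,0,0,0,0,0.5,0,0,0,0,0,0,0.5,0,0,0,0])

```text
clock: 5.2
position: [536.6, 86.3, 75.3]
ee_rot: [-89.9, -30.0, 4.9]
wrist_force: [-1.6, -0.3, 3.6]
width: 0.4
```

```bash
python3 look.py|tail -1
```

```text
loc [-25.53  62.52   8.17] F along N 3.95
```

servo_tool(moves=[0,0,0.5,0,0,0,0,0,0,0.5,0,0,0,0,0,0,0.5,0,0,0,0])

```text
clock: 5.5
position: [536.9, 86.3, 74.9]
ee_rot: [-89.9, -30.0, 4.9]
wrist_force: [-1.9, 0.1, 4.3]
width: 0.4
```

```bash
python3 look.py|tail -1
```

```text
loc [-25.47  62.54   7.65] F along N 4.65
```

servo_tool(moves=[0,0,0.6,0,0,0,0,0,0,0.6,0,0,0,0,0,0,0.6,0,0,0,0])

```text
clock: 5.8
position: [537.2, 86.4, 74.3]
ee_rot: [-89.9, -30.0, 4.9]
wrist_force: [-2.7, -0.4, 3.7]
width: 0.4
```

```bash
python3 look.py|tail -1
```

```text
loc [-25.5   62.56   6.98] F along N 4.59
```

servo_tool(moves=[0,0,0.6,0,0,0,0,0,0,0.6,0,0,0,0,0,0,0.6,0,0,0,0])

```text
clock: 6.1
position: [537.6, 86.4, 73.7]
ee_rot: [-89.9, -30.0, 4.9]
wrist_force: [-0.8, -0.7, 4.0]
width: 0.6
```

```bash
python3 look.py|tail -1
```

```text
loc [-25.48  62.53   6.33] F along N 3.9
```

servo_tool(moves=[0,0,0.5,0,0,0,0,0,0,0.5,0,0,0,0,0,0,0.5,0,0,0,0])

```text
clock: 6.4
position: [537.8, 86.4, 73.3]
ee_rot: [-89.9, -30.0, 4.9]
wrist_force: [-0.4, -1.0, 2.1]
width: 0.7
```

```bash
python3 look.py|tail -1
```

```text
loc [-25.47  62.53   5.85] F along N 2.07
```

servo_tool(moves=[0,0,-10,0,0,0,0,0,0,-35,0,0,0,0,40,0,-56,-20,0,8,0,40,12,-56,-53,0,16,0,40,25.5,-56,-106.3,0,24,0,40,25.5,-56,-106.3,0,32,0,40,25.5,-56,-106.3,0,40,0,40,25.5,-56,-106.3,0,40,0,40,25.5,-56,-106.3,0,40,0,40,25.5,-56,-106.3,0,40,0])

```text
clock: 7.4
position: [540.8, -19.5, 134.6]
ee_rot: [-69.7, -22.5, -39.0]
wrist_force: [-0.3, -1.1, 0.3]
width: 40.1
```

```bash
python3 look.py w4
```

```text
{'clock': 7.4, 'joint_positions': [16.64, 28.0, -27.48, 141.7, 144.32, 21.39, -92.39], 'joint_vel': [-0.44, 0.13, 0.05, -0.06, -0.13, 0.13, -0.65], 'position': [540.83, -19.51, 134.64], 'ee_rot': [-69.68, -22.52, -38.96], 'wrist_force': [-0.28, -1.07, 0.35], 'moment': [-0.08, 0.5, 0.0], 'width': 40.13}
loc [ 3.000e-02 -4.325e+01  6.192e+01] F along N 0.49
```

View pics/w4.png

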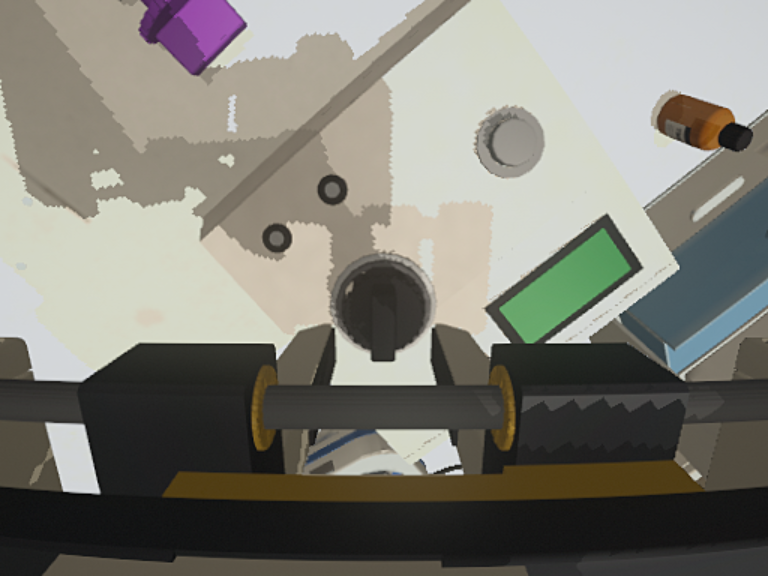

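```bash
python3 - <<'E'
from h import *
d=dict(np.load('w.npz'));a=np.load('ws.npy');st=dict(position=a[:3],ee_rot=a[3:])
C=cloud(d,st);L=np.stack([(C-PC)@UP,(C-PC)@LF,(C-PC)@N],-1)
Q=L[150:245,225:290].reshape(-1,3);b=Q[(Q[:,2]>37)&(Q[:,2]<45)]
r=cv2.minAreaRect(b[:,:2].astype(np.float32));print(len(b),np.median(b[:,2]),r)
Q=L[150:245,215:298].reshape(-1,3);c=Q[(Q[:,2]>5.5)&(Q[:,2]<11)];print('collar',np.median(c[:,2]),cv2.minEnclosingCircle(c[:,:2].astype(np.float32)))
Q=L[150:245,215:298].reshape(-1,3);c=Q[(Q[:,2]>16)&(Q[:,2]<22)];print('fl',np.median(c[:,2]),cv2.minEnclosingCircle(c[:,:2].astype(np.float32)))
Rt=eul(a[3:]); 
for p in (P(*r[0],41.5),P(*CAP,41.5)): print('tool',(Rt.T@(p-a[:3])).round(2))
print(rel(st,Rpan(-40),P(*CAP,21.5)))
E
```

```text
769 41.25264897355957 ((0.6578569412231445, -43.488128662109375), (12.008893013000488, 33.632511138916016), 50.37581253051758)
collar 7.196732045259615 ((0.9156175255775452, -43.684024810791016), 26.448741912841797)
fl 19.211013677697487 ((1.030037760734558, -43.70726776123047), 21.673181533813477)
tool [ 0.67 20.42  0.2 ]
tool [ 0.37 20.42 -0.46]
(array([ 0.4 , 40.42, -0.49]), array([-0.06,  0.24, -0.1 ]))
```

servo_tool(moves=[40,0.5,15,-0.1,0,0.1,0,40,0.5,30,-0.1,0,0.1,0,40,0.5,40,-0.1,0,0.1,0,40,0.5,40,-0.1,0,0.1,0,40,0.5,40,-0.1,0,0.1,0])

```text
clock: 7.95
position: [560.8, -18.3, 99.8]
ee_rot: [-69.6, -22.4, -39.2]
wrist_force: [-0.4, -0.3, -0.7]
width: 40.1
```

```bash
python3 look.py
```

```text
{'clock': 7.95, 'joint_positions': [16.51, 33.61, -28.14, 140.6, 145.72, 25.96, -93.11], 'joint_vel': [0.42, -0.95, -0.01, 0.25, -0.02, -0.07, -0.1], 'position': [560.76, -18.32, 99.79], 'ee_rot': [-69.62, -22.37, -39.22], 'wrist_force': [-0.37, -0.26, -0.7], 'moment': [-0.03, 0.49, -0.04], 'width': 40.09}
loc [ -0.12 -43.74  21.76] F along N -0.41
```

servo_tool(moves=[8,0,0,0,0,0,0,8,0,0,0,0,0,0,8,0,0,0,0,0,0,8,0,0,0,0,0,0,8,0,0,0,0,0,0])

```text
clock: 8.45
position: [561.4, -18.6, 100.4]
ee_rot: [-69.5, -22.5, -39.3]
wrist_force: [-0.8, 0.3, 3.4]
width: 11.8
```

```bash
python3 look.py w5
```

```text
{'clock': 8.45, 'joint_positions': [16.56, 33.58, -28.17, 140.58, 145.73, 26.01, -93.14], 'joint_vel': [-0.05, 0.15, 0.01, 0.11, -0.03, 0.03, -0.06], 'position': [561.36, -18.62, 100.39], 'ee_rot': [-69.55, -22.45, -39.3], 'wrist_force': [-0.77, 0.29, 3.42], 'moment': [0.08, 0.33, 0.11], 'width': 11.85}
loc [  0.68 -44.09  22.  ] F along N 3.33
```

View pics/w5.png

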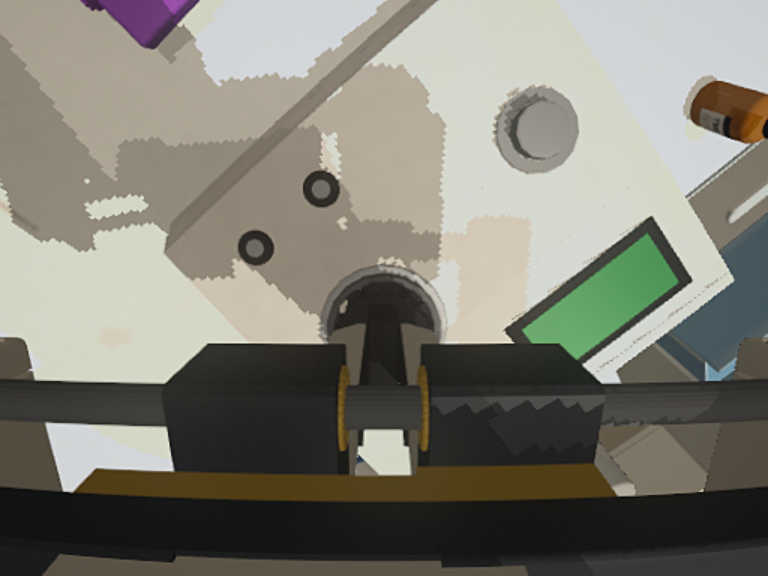

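servo_tool(moves=[8,0,1,0,0,0,0,8,0,2,0,0,0,0,8,0,2,0,0,0,0])

```text
clock: 8.8
position: [562.4, -18.5, 98.5]
ee_rot: [-69.5, -22.4, -39.3]
wrist_force: [-2.3, 0.5, 7.0]
width: 11.6
```

```bash
python3 look.py|grep -v joint; python3 look.py | grep -o "width.*"
```

```text
loc [  0.62 -44.04  19.88] F along N 7.22
width': 11.63}
```

servo_tool(moves=[8,0,1,0,0,0,0,8,0,2,0,0,0,0,8,0,2,0,0,0,0])

```text
clock: 9.1
position: [563.3, -18.4, 96.8]
ee_rot: [-69.5, -22.5, -39.3]
wrist_force: [-3.0, 0.1, 7.7]
width: 11.4
```

```bash
python3 look.py|grep -v joint
```

```text
loc [  0.63 -44.05  17.94] F along N 8.12
```

servo_tool(moves=[8,0,0.5,0,0,0,0,8,0,1,0,0,0,0,8,0,1,0,0,0,0])

```text
clock: 9.4
position: [563.8, -18.4, 96.1]
ee_rot: [-69.5, -22.5, -39.3]
wrist_force: [-3.1, -0.7, 8.2]
width: 11.7
```

```bash
python3 look.py
```

```text
{'clock': 9.4, 'joint_positions': [16.51, 34.25, -28.21, 140.43, 145.91, 26.54, -93.19], 'joint_vel': [0.07, -0.01, -0.05, 0.07, -0.1, -0.07, 0.04], 'position': [563.78, -18.35, 96.07], 'ee_rot': [-69.55, -22.46, -39.3], 'wrist_force': [-3.12, -0.74, 8.22], 'moment': [0.12, 0.17, 0.05], 'width': 11.71}
loc [  0.63 -44.04  17.03] F along N 8.71
```

servo_tool(moves=[8,0,0.6,0,0,0,0,8,0,0.6,0,0,0,0,8,0,0.6,0,0,0,0])

```text
clock: 9.7
position: [564.0, -18.3, 95.6]
ee_rot: [-69.5, -22.5, -39.3]
wrist_force: [-3.2, 0.5, 9.0]
width: 11.9
```

```bash
python3 look.py|tail -1; python3 - <<'E'
from h import *
from bench import *
st=read_state();print(rel(st,Rpan(-40),P(.6,-44,16.4)))
E
```

```text
loc [  0.6  -44.04  16.48] F along N 9.3
(array([-0.03,  0.08,  0.03]), array([-0.07, -0.06, -0.05]))
```

servo_tool(moves=[8,0,0,0,0,-4,0,8,0,0,0,0,-8,0,8,0,0,0,0,-12,0,8,0,0,0,0,-16,0,8,0,0,0,0,-20,0,8,0,0,0,0,-20,0])

```text
clock: 10.3
position: [563.6, -18.6, 95.4]
ee_rot: [-78.8, -28.0, -17.9]
wrist_force: [-4.4, -0.7, 7.4]
width: 11.4
```

```bash
python3 look.py
```

```text
{'clock': 10.3, 'joint_positions': [12.64, 33.52, -22.64, 140.69, 152.49, 25.29, -79.96], 'joint_vel': [0.41, 0.07, -0.69, -0.1, -1.13, 0.24, -2.25], 'position': [563.57, -18.56, 95.4], 'ee_rot': [-78.82, -27.98, -17.86], 'wrist_force': [-4.42, -0.66, 7.36], 'moment': [-0.03, 0.39, -0.0], 'width': 11.43}
loc [  0.1  -44.22  16.57] F along N 8.61
```

servo_tool(moves=[8,0,0.1,0,0,-5,0,8,0,0.1,0,0,-10,0,8,0,0.1,0,0,-15,0,8,0,0.1,0,0,-20,0,8,0,0.1,0,0,-25,0,8,0,0.1,0,0,-30,0,8,0,0.1,0,0,-30,0])

```text
clock: 11.0
position: [563.4, -18.7, 95.2]
ee_rot: [-95.7, -29.4, 16.4]
wrist_force: [-4.4, -0.6, 7.1]
width: 11.7
```

```bash
python3 look.py
```

```text
{'clock': 11.0, 'joint_positions': [6.94, 32.76, -14.53, 141.06, 162.79, 24.12, -60.65], 'joint_vel': [0.51, -0.03, -0.81, -0.06, -1.47, 0.19, -2.88], 'position': [563.45, -18.69, 95.22], 'ee_rot': [-95.7, -29.45, 16.45], 'wrist_force': [-4.45, -0.62, 7.12], 'moment': [-0.08, 0.47, -0.07], 'width': 11.71}
loc [ -0.11 -44.34  16.48] F along N 8.41
```

servo_tool(moves=[8,0,0.1,0,0,-5,0,8,0,0.1,0,0,-10,0,8,0,0.1,0,0,-15,0,8,0,0.1,0,0,-20,0,8,0,0.1,0,0,-24,0,8,0,0.1,0,0,-24,0])

```text
clock: 11.6
position: [563.5, -18.7, 95.1]
ee_rot: [-107.8, -24.5, 42.8]
wrist_force: [-4.6, -0.4, 7.2]
width: 11.8
```

```bash
python3 look.py
```

```text
{'clock': 11.6, 'joint_positions': [2.44, 32.48, -8.14, 141.34, 171.25, 23.81, -45.41], 'joint_vel': [0.39, 0.13, -0.75, 0.01, -1.2, -0.05, -2.39], 'position': [563.49, -18.69, 95.13], 'ee_rot': [-107.83, -24.46, 42.81], 'wrist_force': [-4.63, -0.39, 7.19], 'moment': [-0.08, 0.45, -0.04], 'width': 11.83}
loc [ -0.11 -44.35  16.38] F along N 8.55
```

servo_tool(moves=[8,0,0,0,0,-3,0,8,0,0,0,0,-6,0,8,0,0,0,0,-6,0,8,0,0,0,0,-6,0])

```text
clock: 12.0
position: [563.4, -18.7, 95.1]
ee_rot: [-110.2, -22.5, 48.8]
wrist_force: [-4.2, -1.2, 7.5]
width: 11.7
```

```bash
python3 look.py; python3 - <<'E'
from h import *
from bench import *
st=read_state();x=eul(st['ee_rot'])[:,0];print('a',np.degrees(np.arctan2(x@LF,x@UP)), 'M·N',np.dot(st['moment'],N))
E
```

```text
{'clock': 12.0, 'joint_positions': [1.35, 32.45, -6.6, 141.42, 173.33, 23.81, -41.68], 'joint_vel': [0.13, 0.08, -0.19, -0.07, -0.09, -0.13, -0.22], 'position': [563.45, -18.71, 95.1], 'ee_rot': [-110.23, -22.55, 48.84], 'wrist_force': [-4.19, -1.17, 7.51], 'moment': [-0.06, 0.47, -0.08], 'width': 11.74}
loc [ -0.17 -44.37  16.37] F along N 8.65
a 39.90207516821661 M·N -0.06116557146053013
```

servo_tool(moves=[8,0,-1,0,0,0,0,8,0,-2,0,0,0,0,8,0,-3,0,0,0,0,8,0,-4,0,0,0,0,8,0,-4,0,0,0,0])

```text
clock: 12.5
position: [561.5, -18.9, 98.6]
ee_rot: [-110.2, -22.6, 48.8]
wrist_force: [-3.4, 0.2, 4.6]
width: 11.7
```

```bash
python3 look.py
```

```text
{'clock': 12.5, 'joint_positions': [1.38, 31.93, -6.61, 141.54, 173.31, 23.42, -41.7], 'joint_vel': [-0.06, 0.04, -0.02, -0.06, -0.07, 0.1, -0.03], 'position': [561.51, -18.9, 98.58], 'ee_rot': [-110.23, -22.56, 48.83], 'wrist_force': [-3.45, 0.19, 4.63], 'moment': [-0.06, 0.61, -0.02], 'width': 11.68}
loc [ -0.12 -44.38  20.36] F along N 5.72
```

servo_tool(moves=[8,0,-1,0,0,0,0,8,0,-2,0,0,0,0,8,0,-3,0,0,0,0,8,0,-4,0,0,0,0,8,0,-4,0,0,0,0])

```text
clock: 13.0
position: [559.7, -19.0, 101.9]
ee_rot: [-110.2, -22.6, 48.8]
wrist_force: [-3.2, -0.5, 3.1]
width: 11.7
```

```bash
python3 look.py
```

```text
{'clock': 13.0, 'joint_positions': [1.4, 31.44, -6.61, 141.64, 173.3, 23.01, -41.7], 'joint_vel': [-0.02, 0.23, 0.0, -0.01, 0.09, 0.13, 0.02], 'position': [559.72, -18.96, 101.85], 'ee_rot': [-110.22, -22.55, 48.84], 'wrist_force': [-3.18, -0.54, 3.07], 'moment': [-0.13, 0.85, -0.13], 'width': 11.68}
loc [-3.000e-02 -4.430e+01  2.409e+01] F along N 4.26
```

servo_tool(moves=[8,0,-2,0,0,0,0,8,0,-4,0,0,0,0,8,0,-6,0,0,0,0,8,0,-8,0,0,0,0,8,0,-8,0,0,0,0])

```text
clock: 13.5
position: [556.6, -19.0, 109.3]
ee_rot: [-110.3, -22.6, 48.9]
wrist_force: [-0.6, -0.8, -0.9]
width: 11.7
```

```bash
python3 look.py
```

```text
{'clock': 13.5, 'joint_positions': [1.43, 30.37, -6.64, 141.83, 173.29, 22.23, -41.72], 'joint_vel': [0.01, 0.29, -0.02, -0.28, -0.06, 0.11, -0.03], 'position': [556.61, -18.96, 109.26], 'ee_rot': [-110.29, -22.63, 48.9], 'wrist_force': [-0.58, -0.84, -0.89], 'moment': [-0.0, 0.56, 0.03], 'width': 11.75}
loc [  1.   -44.03  32.06] F along N -0.45
```

Free of the spring. Draw it straight out.

servo_tool(moves=[8,0,-8,0,0,0,0,8,0,-16,0,0,0,0,8,0,-24,0,0,0,0,8,0,-32,0,0,0,0,8,0,-40,0,0,0,0,8,0,-48,0,0,0,0,8,0,-58,0,0,0,0,8,0,-58,0,0,0,0,8,0,-58,0,0,0,0])

```text
clock: 14.4
position: [527.5, -21.7, 159.6]
ee_rot: [-110.3, -22.6, 48.9]
wrist_force: [-0.2, 0.2, -0.8]
width: 11.5
```

```bash
python3 look.py w6; python3 - <<'E'
from bench import *
import cv2
d=snapshot('side');cv2.imwrite('pics/s6.png',cv2.resize(d['img'][80:270,150:400],None,fx=3,fy=3))
E
```

```text
{'clock': 14.4, 'joint_positions': [1.79, 22.39, -6.57, 142.99, 173.18, 15.39, -41.78], 'joint_vel': [-0.01, 1.02, -0.08, -0.33, -0.09, 0.12, -0.13], 'position': [527.45, -21.73, 159.56], 'ee_rot': [-110.29, -22.62, 48.87], 'wrist_force': [-0.17, 0.24, -0.83], 'moment': [0.07, 0.64, -0.02], 'width': 11.46}
loc [  0.78 -44.33  90.26] F along N -0.64
```

View pics/w6.png

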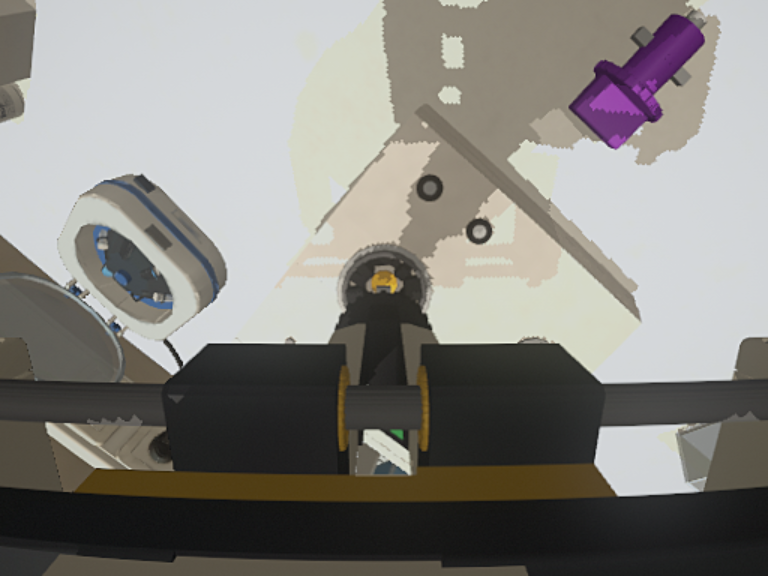

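View pics/s6.png

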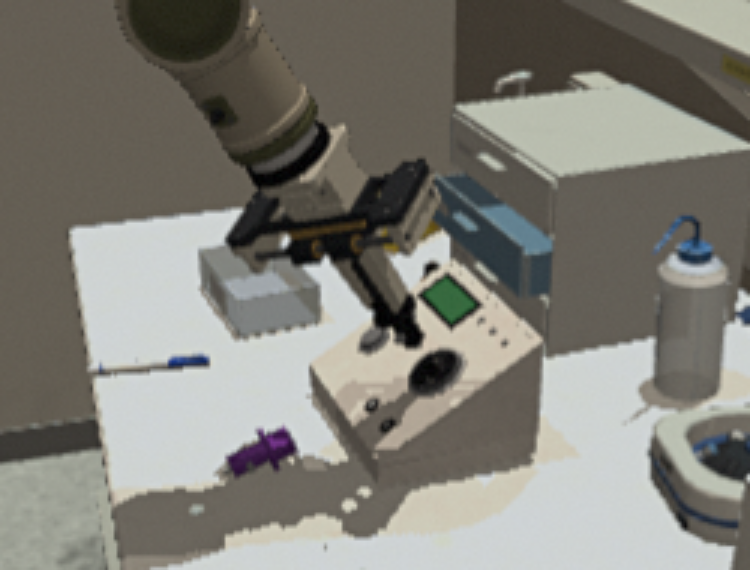

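```bash
cat > tgt.py <<'E'
from h import *
t=dict(np.load('top0.npz'))
uv=np.array([(180,328),(347,312),(357,414),(195,433)])/[4.4,4.2]+[140,120]
c=onplane(t,uv,[0,0,1],np.array([0,0,50.]));print(c.round(1),c.mean(0).round(1))
BC=np.array([471.5,339.5,0]);BY=6.
def box_tool(tilt,x0,y0,foot_h,by=BY):
    Rb=eul([0,0,by]);th=np.radians(tilt)
    y=Rb@[np.sin(th),0,-np.cos(th)]; z=Rb@[0,1,0]; x=np.cross(y,z)
    foot=BC+Rb@[x0,y0,0]+[0,0,foot_h]
    return np.c_[x,y,z],foot-y*(44+7.2)   # TCP sits ~7.2 mm outside cap origin
E
python3 - <<'E'
from tgt import *
from bench import *
st=read_state()
print(st['clock'])
# intermediate: 150 mm above
Rg,p=box_tool(45,30,0,150);print('goal',p.round(1));print(rel(st,Rg,p))
Rg,p=box_tool(30,30,0,150);print('goal30',p.round(1));print(rel(st,Rg,p))
E
```

```text
[[506.2 425.1  50. ]
 [523.4 268.8  50. ]
 [423.4 256.9  50. ]
 [403.4 406.9  50. ]] [464.1 339.4  50. ]
14.5
goal [465.3 338.9 186.2]
(array([223.4 , -38.72, 288.35]), array([ -4.64,  38.75, -14.61]))
goal30 [475.9 340.  194.3]
(array([233.71, -40.47, 280.02]), array([ 0.46, 38.91, -0.2 ]))
```

servo_tool(moves=[8,10,-10,10,0,2,0,8,25,-30,30,0,5,-1,8,48,-39,60,-1,8,-3,8,72,-39,90,-1.5,12,-4.5,8,95,-39,120,-2,16,-6,8,118,-39,150,-2.5,20,-7.5,8,140,-39,180,-3,24,-9,8,163,-39,210,-3.5,28,-10.5,8,186,-39,240,-4,32,-12,8,209,-39,270,-4.3,36,-13.5,8,219,-39,282,-4.5,38,-14.3,8,223,-39,288,-4.6,38.8,-14.6,8,223,-39,288,-4.6,38.8,-14.6,8,223,-39,288,-4.6,38.8,-14.6,8,223,-39,288,-4.6,38.8,-14.6])

```text
clock: 16.0
position: [465.7, 336.2, 186.6]
ee_rot: [-90.1, -45.0, 5.9]
wrist_force: [-0.1, -1.6, -0.8]
width: 11.9
```

```bash
python3 look.py w7; python3 - <<'E'
from bench import *
import cv2,numpy as np
d=snapshot('side');np.savez('s7.npz',**d);cv2.imwrite('pics/s7.png',cv2.resize(d['img'][60:250,130:380],None,fx=3,fy=3))
d=snapshot('top');np.savez('t7.npz',**d);cv2.imwrite('pics/t7.png',cv2.resize(d['img'][120:260,140:320],None,fx=4,fy=4))
E
```

```text
{'clock': 16.0, 'joint_positions': [-24.33, 35.77, -54.69, 139.27, 100.09, 67.69, -60.01], 'joint_vel': [0.14, -0.2, -0.16, -0.23, 0.07, 0.09, -0.19], 'position': [465.67, 336.22, 186.62], 'ee_rot': [-90.06, -44.99, 5.93], 'wrist_force': [-0.11, -1.64, -0.79], 'moment': [-0.05, 0.8, 0.04], 'width': 11.95}
loc [-12.8  317.56 129.34] F along N -0.56
```

View pics/w7.png

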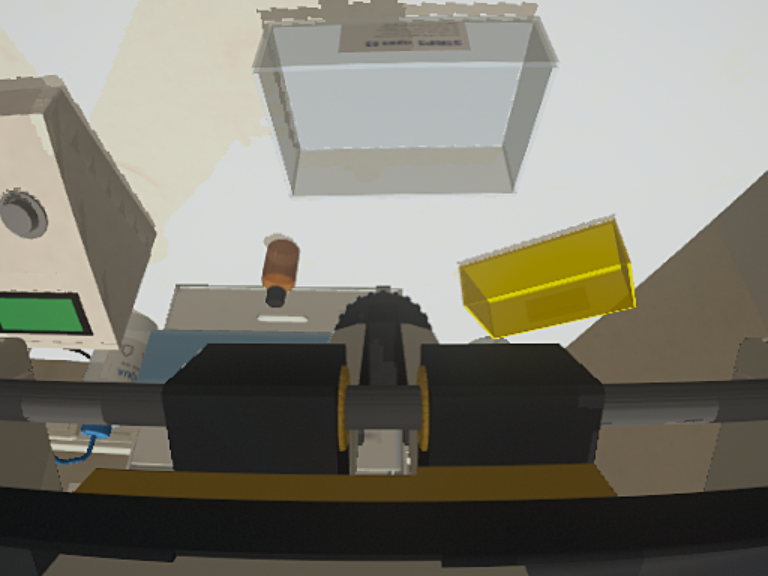

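View pics/s7.png

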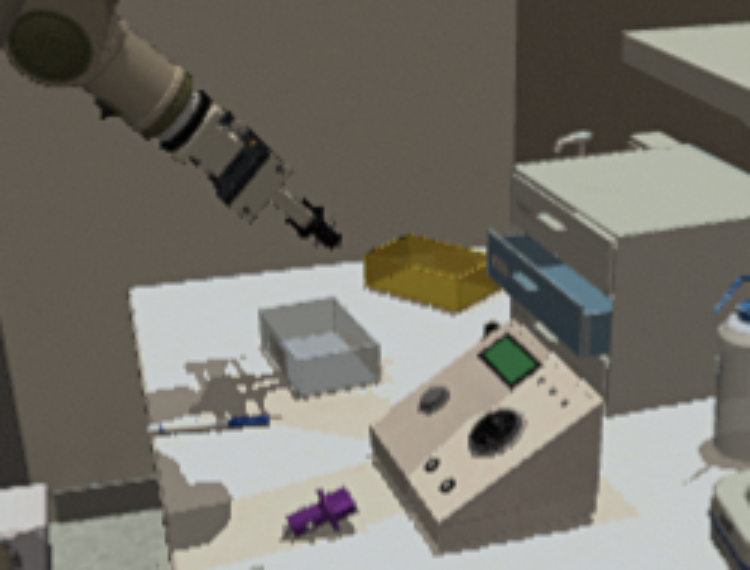

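View pics/t7.png

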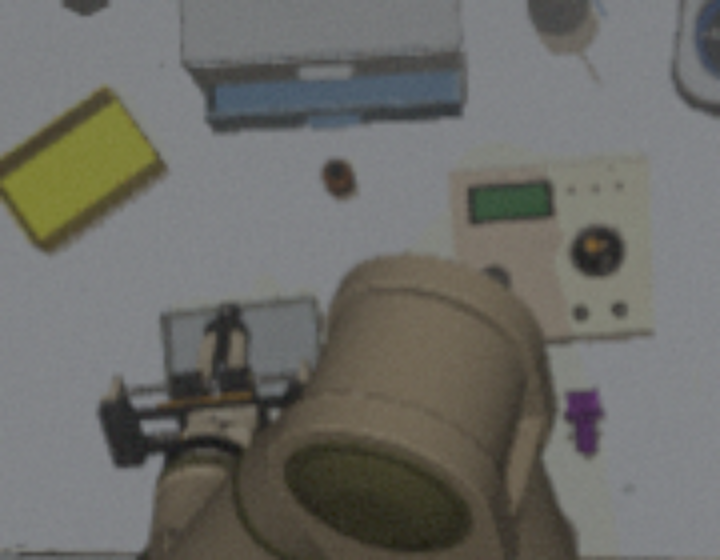

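```bash
python3 - <<'E'
from tgt import *
from bench import *
d=dict(np.load('w.npz'));a=np.load('ws.npy');st=dict(position=a[:3],ee_rot=a[3:])
uv=np.array([(253,68),(558,65),(515,193),(294,196)])/1.5
print(onplane(d,uv,[0,0,1],np.array([0,0,50.]),st).round(1))
C=cloud(d,st).reshape(-1,3)
m=(abs(C[:,0]-471)<80)&(abs(C[:,1]-339)<110)&(C[:,2]>15)&(C[:,2]<60)
print(m.sum(),cv2.minAreaRect(C[m][:,:2].astype(np.float32)),np.percentile(C[m][:,2],[5,50,95]))
s=read_state();
Rg,p=box_tool(45,30,0,40);print(rel(s,Rg,p))
Rg,p=box_tool(45,30,0,6);print(rel(s,Rg,p),p)
E
```

```text
[[506.2 425.1  50. ]
 [523.4 268.8  50. ]
 [423.4 256.9  50. ]
 [403.4 406.9  50. ]] [464.1 339.4  50. ]
[[433.  264.3  50. ]
 [414.2 421.8  50. ]
 [508.9 433.6  50. ]
 [528.4 279.   50. ]]
11051 ((471.62811279296875, 348.66937255859375), (102.45401000976562, 160.8991241455078), 7.193498611450195) [17.3552293  36.61566644 50.45906758]
(array([-78.31,  78.16,   1.84]), array([ 0.06, -0.09,  0.  ]))
(array([-102.35,  102.19,    1.83]), array([ 0.06, -0.09,  0.  ])) [465.33011824 338.8515193   42.2038672 ]
```

```bash
sed -i 's/BC=.*/BC=np.array([471.5,349,0]);BY=7./; s/7\.2) /7.5) /' tgt.py; python3 - <<'E'
from tgt import *
from bench import *
s=read_state()
for h in (60,12): 
    Rg,p=box_tool(45,28,0,h);print(h,rel(s,Rg,p),p)
E
```

```text
[[506.2 425.1  50. ]
 [523.4 268.8  50. ]
 [423.4 256.9  50. ]
 [403.4 406.9  50. ]] [464.1 339.4  50. ]
60 (array([-64.89,  62.99,  11.15]), array([ 0.77, -0.8 ,  0.01])) [463.14673235 347.9743477   96.41599923]
12 (array([-98.83,  96.93,  11.13]), array([ 0.77, -0.8 ,  0.01])) [463.14673235 347.9743477   48.41599923]
```

servo_tool(moves=[8,-15,14,4,0.2,-0.2,0,8,-32,31,8,0.5,-0.5,0,8,-50,48,11,0.8,-0.8,0,8,-65,63,11,0.8,-0.8,0,8,-75,73,11,0.8,-0.8,0,8,-85,83,11,0.8,-0.8,0,8,-93,91,11,0.8,-0.8,0,8,-98.8,96.8,11,0.8,-0.8,0,8,-98.8,96.8,11,0.8,-0.8,0,8,-98.8,96.8,11,0.8,-0.8,0])

```text
clock: 17.15
position: [462.5, 349.1, 48.4]
ee_rot: [-89.9, -45.0, 7.0]
wrist_force: [-0.7, -0.6, -0.5]
width: 11.5
```

```bash
python3 look.py w8; python3 - <<'E'
from bench import *
import cv2,numpy as np
d=snapshot('side');cv2.imwrite('pics/s8.png',cv2.resize(d['img'][100:230,150:320],None,fx=4,fy=4))
E
```

```text
{'clock': 17.15, 'joint_positions': [-31.42, 55.38, -48.44, 142.27, 114.13, 81.35, -75.74], 'joint_vel': [0.02, -0.74, -0.17, -0.07, -0.14, -0.06, -0.04], 'position': [462.45, 349.13, 48.43], 'ee_rot': [-89.92, -44.98, 7.05], 'wrist_force': [-0.73, -0.6, -0.45], 'moment': [-0.09, 0.81, -0.02], 'width': 11.54}
loc [-83.72 330.7   10.73] F along N -0.0
```

View pics/w8.png

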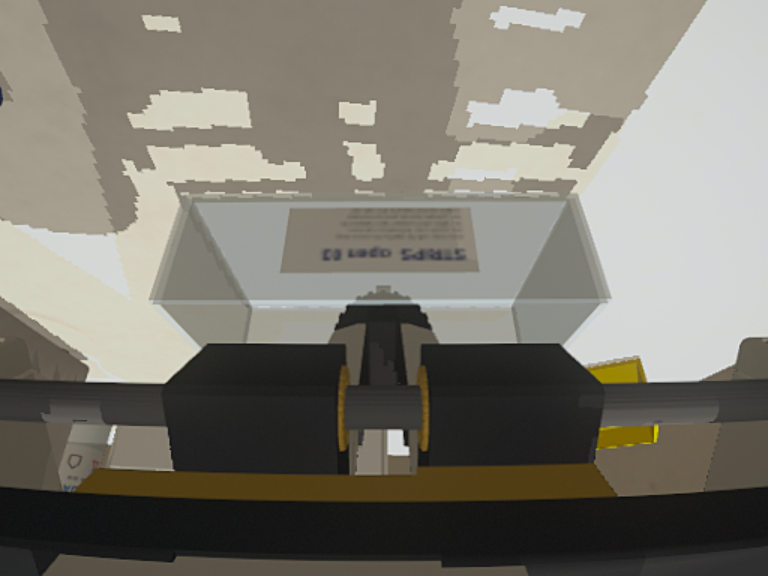

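View pics/s8.png

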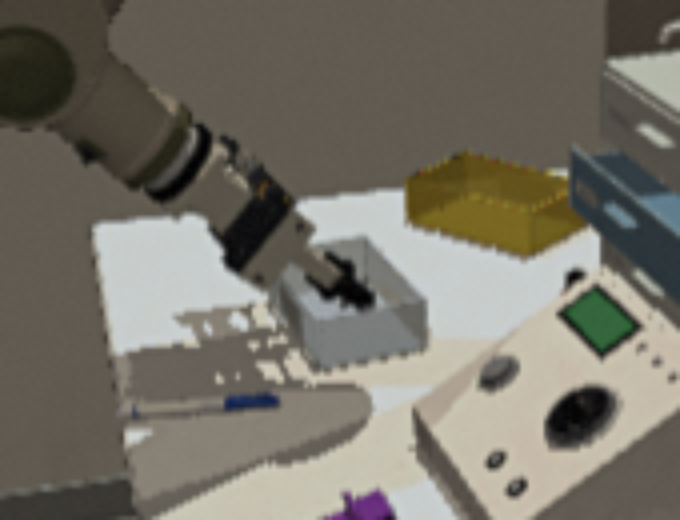

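servo_tool(moves=[8,-1.5,1.5,0,0,0,0,8,-3,3,0,0,0,0,8,-3,3,0,0,0,0,8,-3,3,0,0,0,0])

```text
clock: 17.65
position: [462.4, 349.2, 43.9]
ee_rot: [-89.9, -45.0, 7.1]
wrist_force: [-0.2, -0.3, -0.8]
width: 11.5
```

```bash
python3 look.py
```

```text
{'clock': 17.65, 'joint_positions': [-31.57, 56.0, -48.21, 142.28, 114.54, 81.75, -76.12], 'joint_vel': [0.11, -0.1, 0.04, -0.04, -0.16, -0.04, 0.07], 'position': [462.36, 349.2, 43.94], 'ee_rot': [-89.93, -44.97, 7.06], 'wrist_force': [-0.23, -0.3, -0.78], 'moment': [-0.02, 0.8, 0.04], 'width': 11.52}
loc [-86.04 330.77   6.88] F along N -0.55
```

servo_tool(moves=[8,-0.5,0.5,0,0,0,0,8,-0.8,0.8,0,0,0,0,8,-0.8,0.8,0,0,0,0])

```text
clock: 17.95
position: [462.4, 349.2, 42.8]
ee_rot: [-89.9, -45.0, 7.1]
wrist_force: [-0.3, -0.2, -0.2]
width: 11.6
```

```bash
python3 look.py
```

```text
{'clock': 17.95, 'joint_positions': [-31.61, 56.16, -48.15, 142.28, 114.65, 81.86, -76.22], 'joint_vel': [-0.02, -0.02, -0.04, -0.03, 0.09, 0.0, 0.15], 'position': [462.4, 349.24, 42.83], 'ee_rot': [-89.92, -44.98, 7.05], 'wrist_force': [-0.27, -0.16, -0.19], 'moment': [-0.02, 0.69, -0.01], 'width': 11.61}
loc [-86.56 330.81   5.9 ] F along N -0.02
```

servo_tool(moves=[8,-0.5,0.5,0,0,0,0,8,-0.5,0.5,0,0,0,0,8,-0.5,0.5,0,0,0,0])

```text
clock: 18.25
position: [462.4, 349.2, 42.2]
ee_rot: [-89.9, -45.0, 7.1]
wrist_force: [-1.1, 0.2, 2.5]
width: 11.7
```

```bash
python3 look.py
```

```text
{'clock': 18.25, 'joint_positions': [-31.63, 56.25, -48.12, 142.28, 114.71, 81.93, -76.28], 'joint_vel': [-0.04, 0.03, 0.07, -0.09, -0.02, 0.0, -0.03], 'position': [462.41, 349.24, 42.25], 'ee_rot': [-89.92, -44.99, 7.05], 'wrist_force': [-1.11, 0.16, 2.55], 'moment': [-0.02, 0.49, 0.0], 'width': 11.67}
loc [-86.84 330.81   5.39] F along N 2.75
```

servo_tool(moves=[14,0,0,0,0,0,0,20,0,0,0,0,0,0,30,0,0,0,0,0,0,40,0,0,0,0,0,0,45,0,0,0,0,0,0,45,0,-5,0,0,0,0,45,0,-15,0,0,0,0,45,0,-40,0,0,0,0,45,10,-80,0,0,0,0,45,20,-110,0,0,0,0,45,20,-110,0,0,0,0,45,20,-110,0,0,0,0])

```text
clock: 19.45
position: [399.2, 341.7, 135.2]
ee_rot: [-89.8, -45.1, 7.0]
wrist_force: [0.2, -0.9, -1.1]
width: 45.0
```

```bash
python3 look.py w9; python3 - <<'E'
from bench import *
import cv2,numpy as np
d=snapshot('side');np.savez('s9.npz',**d);cv2.imwrite('pics/s9.png',cv2.resize(d['img'][130:270,150:350],None,fx=4,fy=4))
d=snapshot('top');np.savez('t9.npz',**d);cv2.imwrite('pics/t9.png',cv2.resize(d['img'][120:270,120:390],None,fx=2.9,fy=2.9))
E
```

```text
{'clock': 19.45, 'joint_positions': [-35.05, 44.01, -56.31, 145.84, 99.65, 78.52, -75.39], 'joint_vel': [0.44, 2.31, 1.26, -0.33, 0.57, 0.06, 0.04], 'position': [399.19, 341.65, 135.22], 'ee_rot': [-89.82, -45.09, 7.04], 'wrist_force': [0.22, -0.9, -1.09], 'moment': [0.04, 0.72, 0.02], 'width': 45.03}
loc [-95.46 328.6  117.72] F along N -1.02
```

View pics/w9.png

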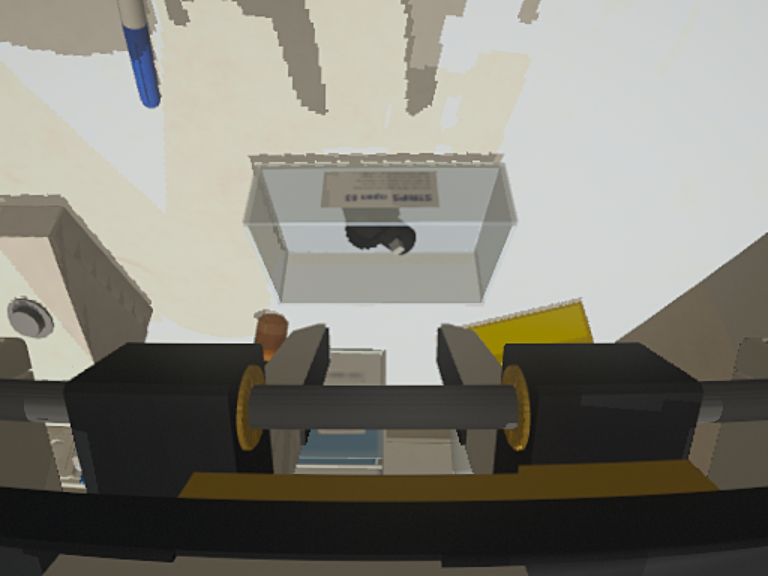

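View pics/s9.png

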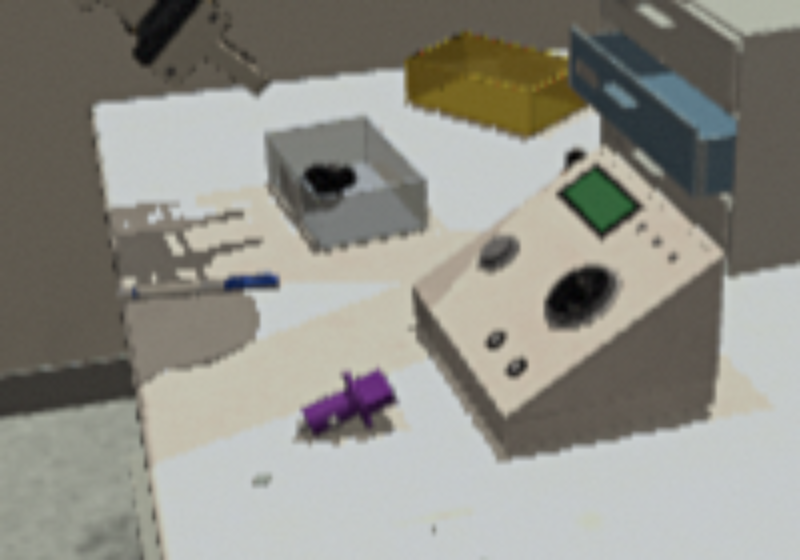

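View pics/t9.png

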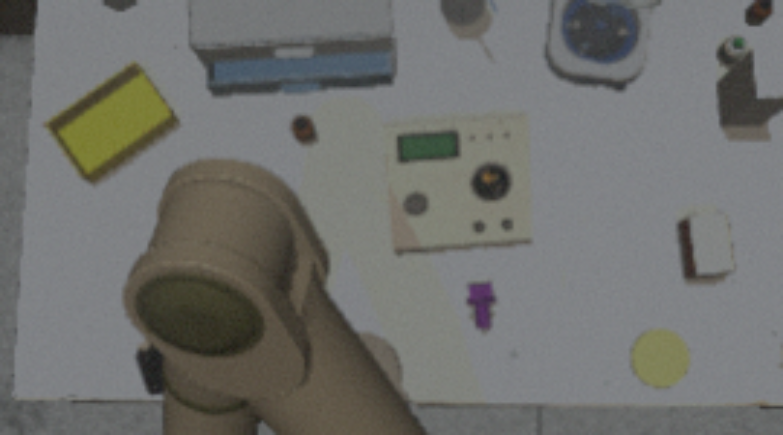

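servo_tool(moves=[45,10,0,0,0,0,0,45,25,0,0,0,0,0,45,40,0,0,0,0,0,45,40,0,0,0,0,0,45,40,0,0,0,0,0,45,40,0,0,0,0,0])

```text
clock: 20.2
position: [426.9, 344.4, 161.3]
ee_rot: [-90.0, -44.9, 7.1]
wrist_force: [0.4, -0.2, -0.2]
width: 45.1
```

```bash
python3 look.py w10; python3 - <<'E'
from h import *
from bench import *
st=read_state()
for i in range(2):
    d=snapshot('wrist');st=read_state();C=cloud(d,st);Q=C.reshape(-1,3);im=d['img'].reshape(-1,3)
    m=(abs(Q[:,0]-471)<80)&(abs(Q[:,1]-349)<110)&(Q[:,2]>15)&(Q[:,2]<75)
    print('box',cv2.minAreaRect(Q[m&(im.max(1)>80)][:,:2].astype(np.float32)),np.percentile(Q[m][:,2],[50,95]))
    k=m&(im.max(1)<75)&(abs(Q[:,0]-471)<45)&(abs(Q[:,1]-349)<70);k2=(im.max(1)<75)&(abs(Q[:,0]-471)<45)&(abs(Q[:,1]-349)<70)&(Q[:,2]>3)&(Q[:,2]<75)
    print('cap',k2.sum(),cv2.minAreaRect(Q[k2][:,:2].astype(np.float32)),Q[k2].mean(0),np.percentile(Q[k2][:,2],[5,95]))
v=d['img'];cv2.imwrite('pics/w10c.png',cv2.resize(v[100:260,150:370],None,fx=3.5,fy=3.5,interpolation=cv2.INTER_CUBIC))
E
```

```text
{'clock': 20.2, 'joint_positions': [-29.53, 39.93, -56.76, 142.6, 99.69, 73.73, -67.17], 'joint_vel': [-0.34, -0.14, -0.06, -0.04, -0.14, -0.13, 0.33], 'position': [426.94, 344.41, 161.31], 'ee_rot': [-89.98, -44.89, 7.1], 'wrist_force': [0.44, -0.21, -0.2], 'moment': [-0.05, 0.77, -0.0], 'width': 45.06}
loc [-58.27 329.   126.38] F along N -0.38
box ((471.56536865234375, 348.5066833496094), (102.77799987792969, 160.7299346923828), 6.949431419372559) [35.9169281  50.18842944]
cap 887 ((456.7569580078125, 350.9944763183594), (67.654541015625, 37.1584358215332), 62.25778579711914) [452.40203221 346.01456549  35.59530372] [22.61902306 44.70608593]
box ((471.2211608886719, 348.96136474609375), (101.88333892822266, 160.9704132080078), 7.579709053039551) [35.93949691 50.26764042]
cap 884 ((456.4789733886719, 351.21875), (68.34550476074219, 37.196475982666016), 62.05099105834961) [452.42252208 345.97869459  35.61480033] [22.72409118 44.65927236]
```

View pics/w10c.png

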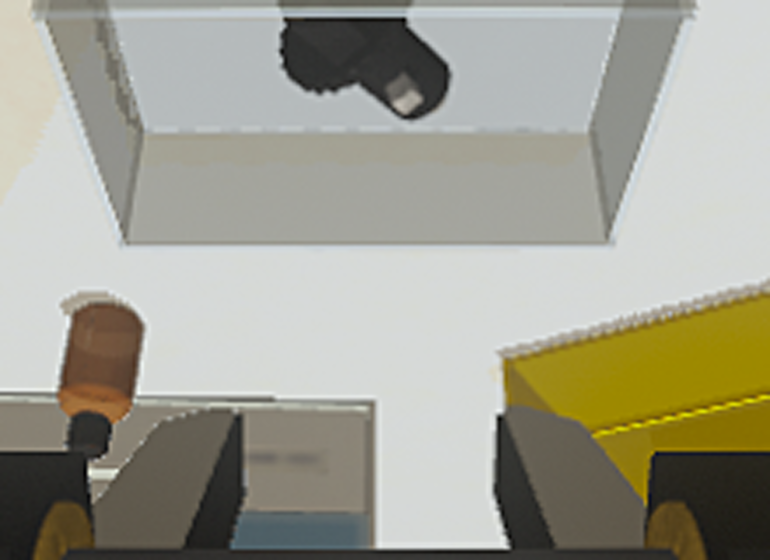

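```bash
python3 - <<'E'
from bench import *
print(close_job())
E
```

```text
the job is handed in; nothing more can be done
None
```

The job is handed in, at about 20 s of the 58 s allowed. The hand-in gives no verdict, so what follows rests on my own readings.

**What I did**
- **Standby key:** I pressed it in half-millimetre steps. The force peaked at about 4.6 N, then dropped to about 2.1 N at roughly 3.1 mm of travel (the click), and I backed off there.
- **Fuse cap:** I gripped it by its bar, pushed it in about 5.5 mm against roughly 9 N, turned it 80° anticlockwise with no sign of a stop, and drew it straight out. The wrist force stayed around 9 N at most.
- **Set-down:** I lowered the cap into the clear box tilted 45° until its foot touched the floor at about 2.5 N, then opened the fingers and pulled away.

**Last checks**
- **Cap:** it lies inside the clear box, no part of it above about 45 mm. Two successive measurements agreed to about 0.3 mm, so it is at rest.
- **Clear box:** it stands level and has not moved beyond measurement noise.
- **Bystanders and look-alikes:** nothing looked disturbed in the last pictures. I judged this by eye, and the marker was hidden by the arm in the last top view.
- **Gripper:** it is clear of everything.

**Disagreements and surprises**
- My first estimate of the box position, from the top and side cameras, was about 9 mm off along its length. I corrected it from the wrist camera before lowering the cap.
- When the fingers opened, the cap tipped the last 20 mm or so onto its side and swung round. I estimate this was well under the 1.2 m/s limit, but did not measure it.

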